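# Hold a photometer's spring-return slide at its index

## Task

Check the bench photometer with its glass standard: lift the amber glass rod with the white cap out of the blue wire rack, gripping it only lightly because it is glass, set it all the way down into the round well on top of the photometer without dropping it, and let go of it. Then take the black knob of the spring-return slide at the front of the photometer and draw it out until the white line on the slide stands level with the tip of the red index on the scale, and keep it there for the reading: finish while still holding the knob with the gripper's fingers. Leave the other two tubes, the pipette and the tip box where they are.

Things in the scene. Friction and masses are not known exactly. Their poses are not given: they have to be found in the camera images.
- photometer: Bench photometer, white housing 220 mm deep (its x) by 190 mm wide (its y), fixed to the bench; its flat deck is 72 mm high and a grey console with the display, from 20 mm to 110 mm behind the origin, is 108 mm high. Origin: centre of its footprint, at bench height. Its +x points to its back, so its front (knob side) faces -x, the robot; z is up. The yaw varies up to 0.25 rad.
- well_mouth (a point): Centre of the mouth of the round sample well, on top of a square black turret (56 mm wide, top 78 mm above the bench, 6 mm above the deck). The bore is upright, 18.5 mm across, 45 mm deep, with a flat floor and a 2 mm chamfer at the mouth, which a thin orange ring surrounds. Axes as the photometer's.
- standard: The glass standard as a whole, origin at the centre of its underside, z along its length towards the cap. It counts as roughly handled when the fingers press on it with more than 100 N in all, both fingers added together (a squeeze of 50 N on each side), and as dropped when it falls more than about 9 mm with no finger on it.
- standard_center (a point): Middle of the glass standard, half-way up: a solid amber glass rod 16 mm in diameter with a white plastic cap 18 mm in diameter over its top 22 mm; 100 mm tall in all, flat underside, about 45 g. z points to the cap. It stands loose and upright in an opening of the rack, its underside 8 mm above the bench; fully down in the well its underside stands 45 mm below the mouth, so this point is then 5 mm above the mouth.
- rack: Blue wire tube rack, fixed, 44 mm (its x) by 198 mm (its y), two rows of nine square openings at 22 mm pitch made of 3 mm wire (19 mm clear). The upper wires lie 60 mm above the bench, corner posts end at 68 mm, the floor for the tubes 8 mm above the bench. Origin: centre of its footprint at bench height. The three tubes in it are 66 mm apart along its y and stand 11 mm to either side of its middle line.
- slide (a joint): How far the slide is drawn out of the photometer, m: 0 at rest (spring home), growing towards the photometer's front (its -x), end stop at 0.050. The return spring pulls it home with 3.6 N at rest plus 0.12 N per mm (8.4 N at 40 mm), with 0.4 N of friction; let go, it runs home.
- knob_grip (a point): Middle of the waist of the slide's black pull knob, 48 mm above the bench: a level waist 18 mm in diameter and 42 mm long (along the photometer's x) between a round flange 30 mm in diameter and 8 mm thick at its outer (-x) end and a collar 26 mm in diameter at its inner end. It moves with the slide. At rest it lies 95 mm in front of the housing's front face; beneath it is open air down to the bench. x, y, z as the photometer's.
- white_line (a point): Middle of the 3 mm wide white line across the top of the steel slide bar (23 mm wide), 49 mm above the bench; moves with the slide. At rest it is 15 mm in front of the housing.
- index_mark (a point): The point on the slide's centre line level with the tip of the red index clip (a red bar 6 mm wide and 26 mm long) on the white scale beside the slide, on its +y side, 49 mm above the bench. Fixed during the run; it lies 20 to 40 mm farther out (towards the photometer's -x) than the white line at rest. Axes as the photometer's.
- tube_green_center (a point): Middle of an empty clear tube with a green cap, of the same shape and size as the standard, standing in the rack. Leave alone.
- tube_purple_center (a point): Middle of an empty clear tube with a purple cap, of the same shape and size, standing in the rack. Leave alone.
- pipette_mid (a point): A black and white micropipette about 265 mm long lying on the bench along its x axis, 27 mm thick; this point is near its middle, 13.5 mm up. Leave alone.
- tip_box_mid (a point): A blue pipette-tip box 85 by 120 by 60 mm with its clear lid standing open (to about 145 mm high); this point is at the middle of the box, 30 mm up. Leave alone.

How it is judged:
By the outcome, as a careful person would: the job done as asked, in the order asked, and still so for the second after the job is handed in, while the arm keeps its last pose, push and grip.
It also fails if it takes over 48 s, if anything falls off the work surface, if the arm or the gripper's body presses on something with over 40 N, if the wrist force passes 120 N, or if a joint passes its speed limit or range.

## Robot

A 6-joint arm with a two-finger parallel gripper is mounted at the origin on the work surface. World frame = base frame: x ahead of the robot, y to its left, z up, the work surface at z = 0. Lengths are in m, angles in rad, forces in N, time in s.
With the tool pointing down it reaches from about 0.3 to 0.75 m from the base axis. Payload 8.5 kg.
Tool frame: the origin (TCP) lies at the very end of the fingers, on their centre line; the grasp point (between the pads) lies 19 mm behind it (grip_point_offset is the distance from the TCP to the grasp point, in m); y points along the fingers, x is the direction in which the jaws open and shut, and the axes are right-handed (so a half turn about y gives the same grasp; the last joint's range is limited). The gripper opens to 88 mm and grips with 3 to 60 N. Pads are 18 mm wide; open, the fingers measure 123 mm over their backs; the gripper's body (75 mm by 187 mm) begins 45 mm behind the grasp point.
Start: joints at [0.898, 0.381, 1.297, -0, 1.464, -0.215], TCP at [0.243, 0.493, 0.239] pointing down, gripper open.
Joint ranges: [-3.11, 3.11], [-0.89, 2.33], [0.22, 2.48], [-1.42, 4.56], [0.17, 2.85], [-2.88, 2.88]. Speed limits (rad/s): [2.39, 2.39, 3.14, 3.14, 3.14, 3.14].

## Interface

Orientations are given as [roll, pitch, yaw] about the fixed x, y, z axes, in that order (R = Rz(yaw) Ry(pitch) Rx(roll)).
In Python, from rig import sense, read_camera, close_job, masks_of, grip_point_offset gives the robot as it stands.
- The arm moves only by the tool step_arm, never from a script. Its argument "steps" is a list of rows, each a list of 3 entries, a list of its own where there are three numbers: the turn, a rotation vector about the tool's x, y, z in degrees, then the shift along the tool's x, y, z in cm, then the closure in counts, from 0 (fully open) to 255 (shut). A call has 1 to 8 rows; each row shifts and turns the commanded pose from where the row before left it, along the tool's axes as they then stand; what a row does not reach is not made up. A row lasts 1/10 s, in which the tool goes at most 50 mm and 8.59 degrees, less where a joint would pass 70% of its speed; a pose out of reach is approached as far as the arm can. A call is refused whole if a number of a shift passes 5 or a number of a turn 8.59, either way. A call with a gripper value outside its range is refused whole. The fingers move at their own pace and stop on an object; "grip_force" is the grip in N (left out, the last holds). Time passes only in rows, so rows that do not move let the fingers close. It gives the time, the measured TCP pose, the force and the opening at its end, in the units of the state.
- sense(): the state, without advancing time (a new reading comes with each control period).
- read_camera(name): name is "side" or "top" or "wrist"; returns a dict with "frame" (400x640x3 uint8, red, green, blue), "fx", "fy", "cx", "cy" (pixels), "rvec" (rotation vector, rad) and "tvec" (3), from world to camera coordinates, as OpenCV has them. Camera axes: x right, y down, z forward; pixel columns grow to the right and rows downward; lengths in m; the calibration is good to about 2 mm. A picture is of the moment at which its call begins. There is no depth.
- close_job(): hands the job in, once; it reports no verdict.
Trained networks look in a picture, given as the dict that the camera call returned (one of the last four; its "shot" number tells which), for a name from the list of things; names that differ only in an ending like _2 or _b are one class to them, and where a whole thing is asked for, a point or a joint stands for the part that bears it (a point fixed in the world has none). Each returns a list of dicts, best first, with "confidence" (0 to 1); they miss things now and then, are a little off and sometimes report something else, mostly with a low value. They report only what shows in the picture. A call takes as long as a camera call.
- masks_of(picture, name): "mask" (400x640 bool, what is visible of it) and "pixel" ([column, row] in pixels, amid what is visible of it).
The state is a dict: "time_s": time; "joints": joint angles; "dq": joint speeds; "joint_efforts": joint torques, N m; "eef_pos": TCP position; "tcp_rot": TCP orientation; "wrist_force": force on the tool from outside, world axes, zero at the start; "ft_torque": the same for the moment, N m; "grip_width": finger opening in m.
Only numpy, scipy, OpenCV 4.12 (cv2) and the standard library are available. Lean on these libraries where they do the work, as an engineer would, in place of code of your own. Each camera call takes 0.05 s, during which the arm holds its last target. There are 200 camera calls.

## Working session

There is one attempt and no reset: what is moved stays moved. The work goes in short steps, Python scripts to look and compute and a tool call to move; the robot and the scene stay as the last step left them, time stands still between calls to the robot, and variables do not carry over. Pictures are saved under pics/ and viewed, about 8 in all and at most 12, crops included, and the job is handed in when it is done.

Besides the shell and the picture viewer there is one more tool, called by a JSON object that holds its "fn" and its "kwargs". step_arm: Moves the arm, as the interface text tells. Its arguments: {"type":"object","properties":{"steps":{"type":"array","items":{"type":"array"}},"grip_force":{"type":"number"}},"required":["steps"]}

```bash
mkdir -p pics
cat > h.py <<'E'
import numpy as np, cv2
from rig import sense, read_camera, masks_of, grip_point_offset
from scipy.spatial.transform import Rotation as Ro
def save(p,n): cv2.imwrite('pics/'+n,cv2.cvtColor(p['frame'],cv2.COLOR_RGB2BGR))
def ray(p,px):
    R=cv2.Rodrigues(np.array(p['rvec'],float))[0]; t=np.array(p['tvec'],float).ravel()
    d=R.T@np.array([(px[0]-p['cx'])/p['fx'],(px[1]-p['cy'])/p['fy'],1.]); return -R.T@t,d/np.linalg.norm(d)
def atz(p,px,z):
    o,d=ray(p,px); return o+d*(z-o[2])/d[2]
def proj(p,X):
    K=np.array([[p['fx'],0,p['cx']],[0,p['fy'],p['cy']],[0,0,1]],float)
    return cv2.projectPoints(np.array(X,float).reshape(-1,1,3),np.array(p['rvec'],float),np.array(p['tvec'],float),K,None)[0].reshape(-1,2)
def tri(l):
    A=0;b=0
    for p,px in l:
        o,d=ray(p,px);M=np.eye(3)-np.outer(d,d);A=A+M;b=b+M@o
    return np.linalg.solve(A,b)
E
python3 - <<'E'
from h import *
print(sense(),grip_point_offset)
P={}
for c in['top','side']:
    P[c]=read_camera(c);save(P[c],c+'1.png')
    print(c,ray(P[c],(320,200)),P[c]['fx'])
    for n in['photometer','well_mouth','standard','standard_center','rack','knob_grip','white_line','index_mark','tube_green_center','tube_purple_center','pipette_mid','tip_box_mid']:
        try:
            for m in masks_of(P[c],n)[:2]: print(c,n,round(m['confidence'],2),np.round(m['pixel'],1),m['mask'].sum())
        except Exception as e: print(n,e)
E
```

```text
{'time_s': 0.0, 'joints': array([ 8.97708260e-01,  3.81146914e-01,  1.29825261e+00, -4.83029879e-06,
        1.46360132e+00, -2.15286616e-01]), 'dq': array([-0.00084281, -0.00056392,  0.00168029, -0.00096807,  0.00133319,
       -0.00064949]), 'joint_efforts': array([-8.37133030e-04, -4.37930310e+01, -2.24561852e+01,  7.13172834e-02,
        3.50950600e-02, -6.65037646e-05]), 'eef_pos': array([0.24290174, 0.49313764, 0.23816688]), 'tcp_rot': array([-1.57050019e+00,  1.37670682e-03,  1.11299560e+00]), 'wrist_force': array([0.18150986, 0.85261542, 0.41237409]), 'ft_torque': array([ 0.02496748, -0.02037548,  0.01231434]), 'grip_width': 0.0881758320562357} 0.0187
top (array([0.3948641 , 0.03621906, 0.99970822]), array([ 0.20626399, -0.01194243, -0.9784235 ])) 383.7714501305402
top photometer 0.61 [303. 163.] 7665
top photometer 0.33 [303.5 224.8] 412
top well_mouth 0.67 [301.1 161.2] 7639
top well_mouth 0.31 [463.7 240.3] 113
top standard 0.7 [302.8 223.8] 410
top standard_center 0.57 [465.2 240.8] 122
top rack 0.75 [426.6 249. ] 620
top knob_grip 0.8 [300.2 228.5] 453
top white_line 0.6
[... 218 characters left out ...]
459896,  0.57632373]), array([ 0.467883  ,  0.73749547, -0.48701738])) 375.785189003068
side photometer 0.61 [347.8 209.2] 5686
side photometer 0.52 [351.4 285.9] 311
side well_mouth 0.78 [350.6 206.6] 5496
side standard 0.67 [378.2 312.9] 350
side standard_center 0.95 [374.1 309.3] 364
side standard_center 0.5 [351.4 287.5] 328
side rack 0.76 [359.4 307.8] 949
side knob_grip 0.74 [291.6 216.8] 286
side white_line 0.68 [294.4 218.5] 247
side index_mark 0.51 [374.4 307.2] 367
side tube_green_center 0.73 [346.7 208.7] 5668
side tube_green_center 0.69 [354.1 288.3] 345
side tube_purple_center 0.81 [324.  275.5] 311
side pipette_mid 0.84 [224.9 194. ] 422
side tip_box_mid 0.93 [409.9 252.5] 4324
```

Run:
```python
import cv2,numpy as np
t=cv2.imread('pics/top1.png');s=cv2.imread('pics/side1.png')
a=cv2.resize(t[110:300,240:500],(780,570),interpolation=cv2.INTER_CUBIC)
b=cv2.resize(s[140:340,250:510],(780,600),interpolation=cv2.INTER_CUBIC)
cv2.imwrite('pics/a.png',a);cv2.imwrite('pics/b.png',b)
```

```text
(no output)
```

View pics/a.png

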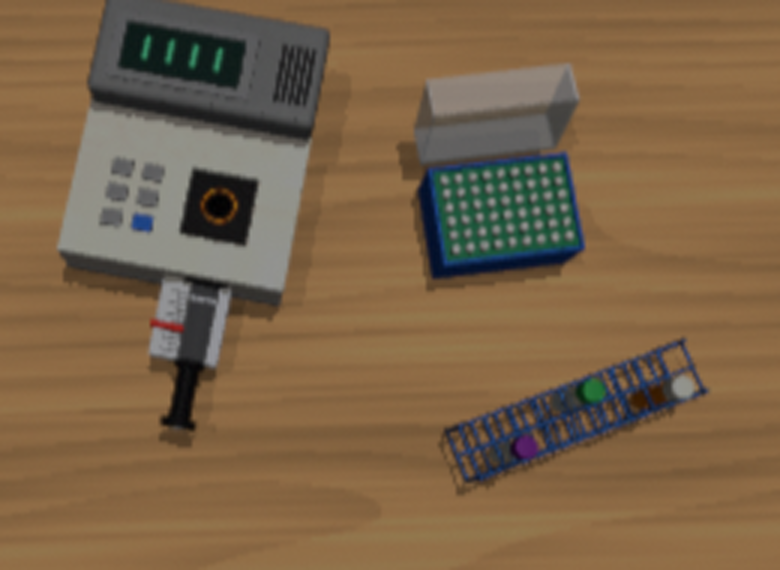

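View pics/b.png

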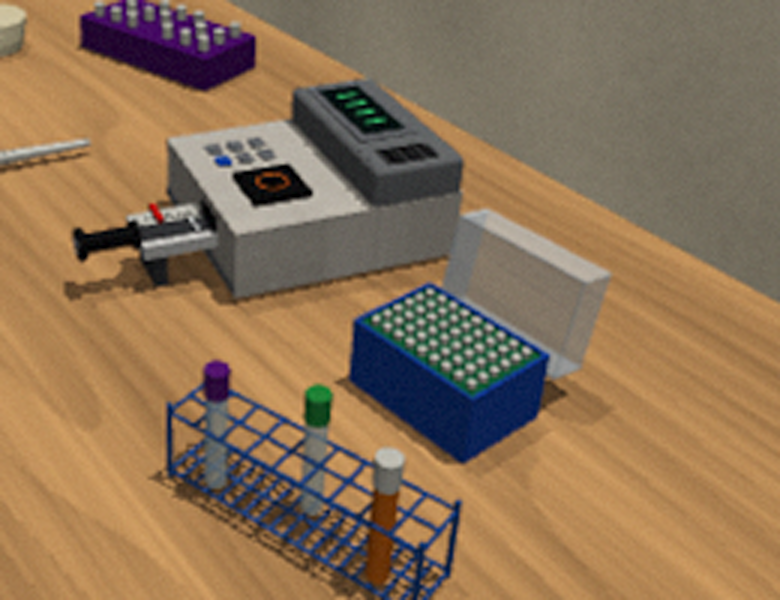

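Top crop: the white cap is at about (468,239), the well ring at (313,179), the red index at about (296,218) and the knob at about (301,237). The side crop shows the same layout: the amber rod is at the near end of the rack and all tubes are upright.

```bash
cat >> h.py <<'E'
def cen(p,box,f):
    x0,y0,x1,y1=box; im=p['frame'][y0:y1,x0:x1]; hsv=cv2.cvtColor(im,cv2.COLOR_RGB2HSV).astype(int)
    m=f(im.astype(int),hsv); ys,xs=np.nonzero(m); return np.array([xs.mean()+x0,ys.mean()+y0]),len(xs),(xs.min()+x0,xs.max()+x0,ys.min()+y0,ys.max()+y0)
orange=lambda i,h:(h[...,0]<22)&(h[...,1]>140)&(h[...,2]>70)
white=lambda i,h:(h[...,1]<50)&(h[...,2]>120)
red=lambda i,h:((h[...,0]<6)|(h[...,0]>174))&(h[...,1]>130)&(h[...,2]>90)
E
python3 - <<'E'
from h import *
T=read_camera('top');S=read_camera('side')
wt=cen(T,(303,168,324,190),orange);ws=cen(S,(329,192,354,208),orange);print(wt,ws,atz(T,wt[0],.078),atz(S,ws[0],.078),tri([(T,wt[0]),(S,ws[0])]))
ct=cen(T,(460,232,475,246),white);cs=cen(S,(372,288,388,306),white);print(ct,cs,atz(T,ct[0],.107),tri([(T,ct[0]),(S,cs[0])]))
rt=cen(T,(285,210,305,225),red);rs=cen(S,(295,205,306,216),red);print(rt,rs,atz(T,rt[0],.051),atz(S,rs[0],.051))
q=lambda u,v:(240+u/3,110+v/3)
for n,u,v,z in[('FL',62,250,.072),('FR',281,292,.072),('flangeL',163,422,.048),('flangeR',194,427,.048),('consL',90,95,.072),('greencap',593,390,.108),('purple',525,447,.108)]:print(n,atz(T,q(u,v),z))
hexa=lambda lo,hi:(lambda i,h:(h[...,0]>lo)&(h[...,0]<hi)&(h[...,1]>100)&(h[...,2]>60))
g=cen(T,(430,232,446,248),hexa(50,80));p=cen(T,(408,250,424,268),hexa(135,165));print(g,p,atz(T,g[0],.108),atz(T,p[0],.108))
w=read_camera('wrist');save(w,'w1.png');print(ray(w,(320,200)),w['fx'],sense()['eef_pos'])
print('rack axis',)
for n,u,v in[('r1',445,430),('r2',683,342),('r3',706,392),('r4',462,490)]:print(n,atz(T,q(u,v),.066))
E
```

```text
(array([312.87096774, 178.12903226]), 31, (np.int64(307), np.int64(318), np.int64(173), np.int64(184))) (array([340.26666667, 199.43333333]), 30, (np.int64(335), np.int64(346), np.int64(197), np.int64(202))) [0.64517748 0.0409936  0.078     ] [0.64682188 0.04365109 0.078     ] [0.64475389 0.04094287 0.07986087]
(array([467.22222222, 238.33333333]), 36, (np.int64(464), np.int64(470), np.int64(235), np.int64(241))) (array([379.36538462, 292.57692308]), 52, (np.int64(372), np.int64(384), np.int64(290), np.int64(296))) [ 0.48183186 -0.31498844  0.107     ] [ 0.48144128 -0.3152654   0.10535143]
(array([295.65, 218.25]), 20, (np.int64(290), np.int64(300), np.int64(217), np.int64(220))) (array([301.64285714, 210.42857143]), 14, (np.int64(300), np.int64(303), np.int64(208), np.int64(213))) [0.54998803 0.0869371  0.051     ] [0.55001665 0.08772217 0.051     ]
FL [0.6115755  0.17139506 0.072     ]
FR [ 0.57102582 -0.00816902  0.072     ]
flangeL [0.4696422  0.09174893 0.048     ]
flangeR [0.46481075 0.06636008 0.048     ]
consL [0.74607906 0.14775292 0.072     ]
greencap [ 0.47986916 -0.24539951  0.108     ]
purple [ 0.43771549 -0.18915856  0.108     ]
(array([437.5       , 239.64583333]), 48, (np.int64(434), np.int64(441), np.int64(236), np.int64(243))) (array([415.10869565, 258.63043478]), 46, (np.int64(412), np.int64(418), np.int64(255), np.int64(262))) [ 0.48070304 -0.24508758  0.108     ] [ 0.43854976 -0.18947653  0.108     ]
(array([0.17500952, 0.52743848, 0.38439662]), array([ 0.26466144, -0.14629533, -0.95317994])) 280.70962765840153 [0.24308904 0.49335639 0.23878307]
rack axis
r1 [ 0.45517009 -0.13637304  0.066     ]
r2 [ 0.52096201 -0.33600749  0.066     ]
r3 [ 0.47957461 -0.35026704  0.066     ]
r4 [ 0.40729139 -0.14678934  0.066     ]
```

{"fn": "step_arm", "kwargs": {"steps": [[[0,0,0],[-3.44,0.2,-3.17],0],[[0,0,0],[-3.44,0.2,-3.17],0],[[0,0,0],[-3.44,0.2,-3.17],0],[[0,0,0],[-3.44,0.2,-3.17],0],[[0,0,0],[-3.44,0.2,-3.17],0],[[0,0,0],[-3.44,0.2,-3.17],0],[[0,0,0],[-3.44,0.2,-3.17],0],[[0,0,0],[-3.44,0.2,-3.17],0]], "grip_force": 15}}

```text
time_s: 2.25
eef_pos: [0.349, 0.1327, 0.2229]
tcp_rot: [-1.572, -0.0, 1.113]
wrist_force: [0.9, 0.3, 0.1]
grip_width: 0.0883
```

{"fn": "step_arm", "kwargs": {"steps": [[[0,0,0],[-3.44,0.2,-3.17],0],[[0,0,0],[-3.44,0.2,-3.17],0],[[0,0,0],[-3.44,0.2,-3.17],0],[[0,0,0],[-3.44,0.2,-3.17],0],[[0,0,0],[-3.44,0.2,-3.17],0],[[0,0,0],[-3.44,0.2,-3.17],0],[[0,0,0],[-3.44,0.2,-3.17],0],[[0,0,0],[-3.44,0.2,-3.17],0]]}}

```text
time_s: 3.05
eef_pos: [0.455, -0.2266, 0.2067]
tcp_rot: [-1.571, -0.0, 1.112]
wrist_force: [0.4, -0.4, 1.4]
grip_width: 0.0879
```

{"fn": "step_arm", "kwargs": {"steps": [[[0,0,0],[-3.44,0.2,-3.17],0],[[0,0,0],[-3.44,0.2,-3.17],0],[[0,7.5,0],[0,0,0],0],[[0,7.5,0],[0,0,0],0],[[0,7.5,0],[0,0,0],0],[[0,7.5,0],[0,0,0],0],[[0,7.5,0],[0,0,0],0],[[0,7.4,0],[0,0,0],0]]}}

```text
time_s: 3.85
eef_pos: [0.4813, -0.3143, 0.2027]
tcp_rot: [-1.571, 0.0, 0.324]
wrist_force: [0.8, -0.6, -0.5]
grip_width: 0.0877
```

Run:
```python
from h import *
w=read_camera('wrist');save(w,'w2.png');s=sense();print(s['eef_pos'],s['tcp_rot'])
print(proj(w,[[.4815,-.315,.108],[.4815,-.315,.086],s['eef_pos']]))
for m in masks_of(w,'standard')[:2]:
    print(m['confidence'],m['pixel'],m['mask'].sum())
```

```text
[ 0.48128589 -0.31430363  0.20274028] [-1.57080400e+00 -6.53692861e-05  3.17714525e-01]
[[322.95079126 201.43121539]
 [323.03374641 194.50663592]
 [322.37862707 250.6255064 ]]
0.94 [322.3, 192.2] 617
```

View pics/w2.png

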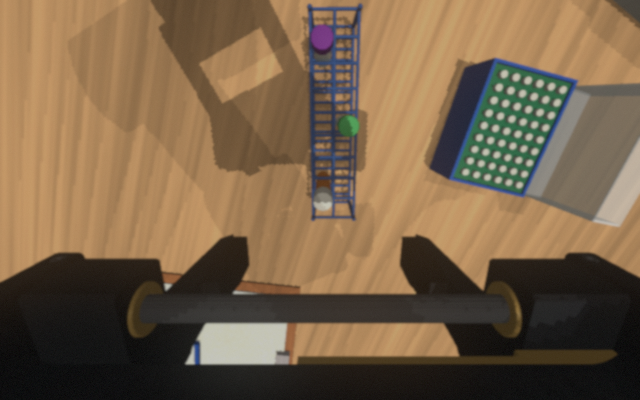

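The wrist view shows the white cap at (322,201), as predicted. The jaws straddle the rack's short side.

{"fn": "step_arm", "kwargs": {"steps": [[[0,0,0],[0,3.2,0],0],[[0,0,0],[0,3.2,0],0],[[0,0,0],[0,2.9,0],0],[[0,0,0],[0,2.0,0],0],[[0,0,0],[0,1.1,0],0],[[0,0,0],[0,0,0],130],[[0,0,0],[0,0,0],170],[[0,0,0],[0,0,0],190]], "grip_force": 12}}

```text
time_s: 4.75
eef_pos: [0.4817, -0.3147, 0.0799]
tcp_rot: [-1.573, -0.001, 0.33]
wrist_force: [0.0, 0.9, 0.3]
grip_width: 0.0658
```

{"fn": "step_arm", "kwargs": {"steps": [[[0,0,0],[0,0,0],215],[[0,0,0],[0,0,0],230],[[0,0,0],[0,0,0],255],[[0,0,0],[0,0,0],255],[[0,0,0],[0,0,0],255],[[0,0,0],[0,0,0],255]]}}

```text
time_s: 5.35
eef_pos: [0.4813, -0.3143, 0.0788]
tcp_rot: [-1.571, -0.0, 0.329]
wrist_force: [-0.6, -0.4, 0.3]
grip_width: 0.0184
```

{"fn": "step_arm", "kwargs": {"steps": [[[0,0,0],[0,0,0],255],[[0,0,0],[0,-0.7,0],255],[[0,0,0],[0,-1.3,0],255],[[0,0,0],[0,-1.8,0],255],[[0,0,0],[0,-1.8,0],255],[[0,0,0],[0,-1.8,0],255],[[0,0,0],[0,-1.3,0],255],[[0,0,0],[0,-0.7,0],255]]}}

```text
time_s: 6.15
eef_pos: [0.4815, -0.3145, 0.1743]
tcp_rot: [-1.573, -0.001, 0.329]
wrist_force: [0.4, 0.2, -0.0]
grip_width: 0.0175
```

Run:
```python
from h import *
s=sense();print(s['eef_pos'],s['tcp_rot'],s['grip_width'])
S=read_camera('side');im=S['frame'][120:320,270:530];save({'frame':cv2.resize(im,(780,600),interpolation=cv2.INTER_CUBIC)},'s2.png')
e=np.array(s['eef_pos']);print(proj(S,[e+[0,0,.03],e-[0,0,.07]]))
d=np.array([.6447,.0415,0])-np.array([e[0],e[1],0]);y=s['tcp_rot'][2];print(d,d[0]*np.cos(y)+d[1]*np.sin(y),-d[0]*np.sin(y)+d[1]*np.cos(y))
```

```text
[ 0.48147023 -0.31446737  0.1743309 ] [-1.57260338e+00 -8.79168666e-04  3.29393627e-01] 0.017489187821221306
[[384.44310792 247.45799135]
 [379.38963538 292.65218399]]
[0.16322977 0.35596737 0.        ] 0.2695988408386567 0.2840302677834887
```

View pics/s2.png

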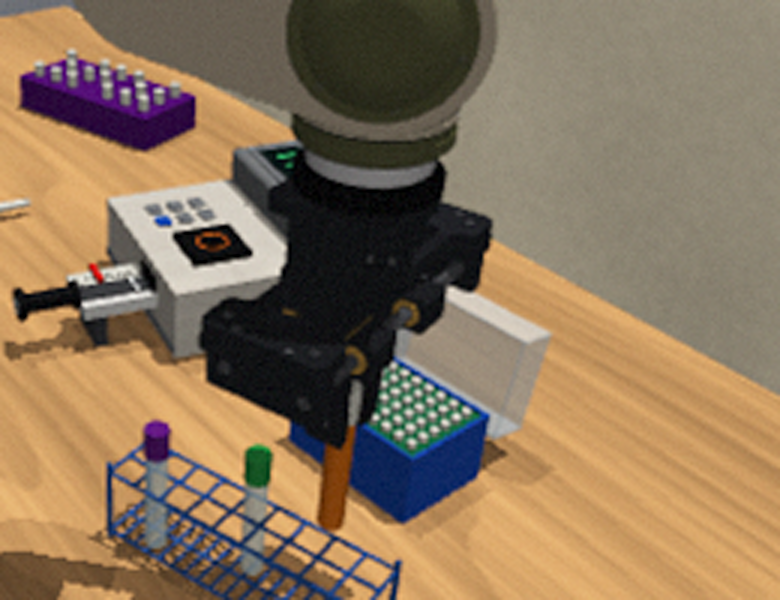

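The rod is held upright by its cap, with its lower end at about (381,295). Its underside is clear of the wires, and the other two tubes have not moved.

{"fn": "step_arm", "kwargs": {"steps": [[[0,0,0],[1.5,0,1.58],255],[[0,0,0],[2.5,0,2.63],255],[[0,0,0],[3.0,0,3.16],255],[[0,0,0],[3.0,0,3.16],255],[[0,0,0],[3.0,0,3.16],255],[[0,0,0],[3.0,0,3.16],255],[[0,0,0],[3.0,0,3.16],255],[[0,0,0],[3.0,0,3.16],255]]}}

```text
time_s: 7.0
eef_pos: [0.6148, -0.0221, 0.1722]
tcp_rot: [-1.57, 0.001, 0.329]
wrist_force: [-0.1, -0.2, -0.3]
grip_width: 0.017
```

{"fn": "step_arm", "kwargs": {"steps": [[[0,0,0],[2.5,0,2.63],255],[[0,0,0],[1.46,0,1.54],255],[[0,-5,0],[0,0,0],255],[[0,-8,0],[0,0,0],255],[[0,-8,0],[0,0,0],255],[[0,-8,0],[0,0,0],255],[[0,-8,0],[0,0,0],255],[[0,-8,0],[0,0,0],255]]}}

```text
time_s: 7.8
eef_pos: [0.6382, 0.0284, 0.1721]
tcp_rot: [-1.57, 0.0, 1.121]
wrist_force: [-0.1, -0.5, 0.4]
grip_width: 0.0176
```

{"fn": "step_arm", "kwargs": {"steps": [[[0,-8,0],[0,0,0],255],[[0,-5.4,0],[0,0,0],255],[[0,0,0],[0,1,0],255],[[0,0,0],[0,0.5,0],255],[[0,0,0],[0,0,0],255]]}}

```text
time_s: 8.3
eef_pos: [0.6379, 0.0285, 0.1562]
tcp_rot: [-1.568, 0.0, 1.347]
wrist_force: [0.3, 0.3, -0.6]
grip_width: 0.0173
```

Run:
```python
from h import *
s=sense();e=np.array(s['eef_pos']);print(e,s['tcp_rot'],s['grip_width'])
S=read_camera('side');W=read_camera('wrist');T=read_camera('top');save(T,'t3.png');save(W,'w3.png')
a=cv2.resize(S['frame'][135:225,280:400],(480,360),interpolation=cv2.INTER_CUBIC)
b=cv2.resize(T['frame'][130:250,260:365],(315,360),interpolation=cv2.INTER_CUBIC)
save({'frame':np.hstack([a,b])},'st3.png')
pt=e-[0,0,.07];print('bottom S',proj(S,pt),'W',proj(W,pt),'wellS',proj(S,[.645,.0413,.078]),'wellW',proj(W,[.645,.0413,.078]))
```

```text
[0.63790026 0.02845166 0.15615291] [-1.56801702e+00  2.25692121e-04  1.34669426e+00] 0.01731470938944013
bottom S [[340.87957812 199.96772138]] W [[323.63635816 208.50144095]] wellS [[340.21186281 199.96056678]] wellW [[340.27561803 209.87884668]]
```

View pics/st3.png

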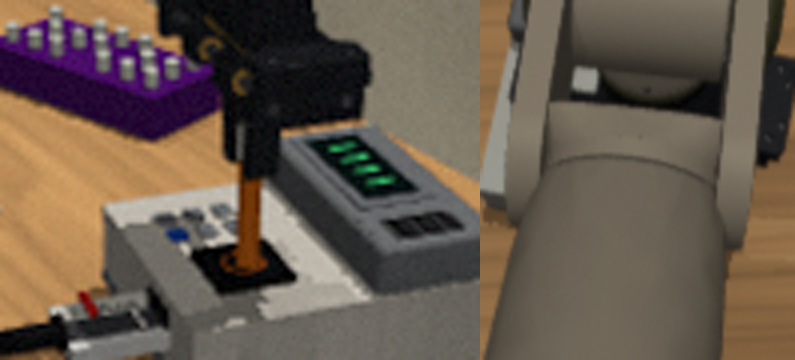

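View pics/w3.png

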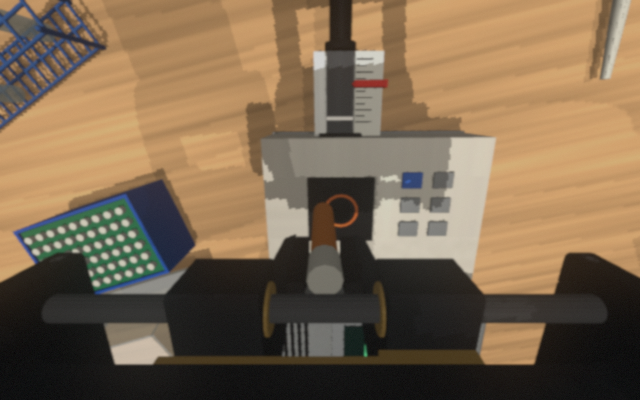

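The wrist view shows the ring at about (342,210), with the held rod's foot to its left at about (323,208). The arm stopped a little short, as a row's motion was clipped. I'll measure the ring and the photometer axis here.

Run:
```python
from h import *
W=read_camera('wrist');s=sense();e=np.array(s['eef_pos']);print(e,s['tcp_rot'])
im=W['frame'][185:235,310:370];hsv=cv2.cvtColor(im,cv2.COLOR_RGB2HSV).astype(int)
m=orange(im,hsv);m[:, :25]=False
ys,xs=np.nonzero(m)
(c,ax,an)=cv2.fitEllipse(np.stack([xs+310,ys+185],1).astype(np.float32));print('ellipse',c,ax,an,len(xs))
print(atz(W,c,.078))
for r in range(190,232,3): print(r,[int(x)+310 for x in np.nonzero(m[r-185])[0]])
# housing front edge: brightness transition along columns
g=cv2.cvtColor(W['frame'],cv2.COLOR_RGB2GRAY)
for u in(275,300,400,440,480):print(u,[int(v) for v in g[128:146,u]])
# red and white line
print('red',cen(W,(345,75,395,92),red),'white',cen(W,(329,114,352,123),lambda i,h:(h[...,2]>110)))
print('bar row100',[int(v) for v in g[100,310:390]])
print('bar row60',[int(v) for v in g[60,310:390]])
```

```text
[0.63857474 0.02838373 0.15788507] [-1.57110663e+00  6.81672916e-06  1.34795107e+00]
ellipse (340.7025451660156, 209.45150756835938) (30.077913284301758, 31.176097869873047) 63.62885284423828 242
[0.64546723 0.04166773 0.078     ]
190 []
193 [337, 339, 340, 341, 342, 343]
196 [335, 336, 337, 338, 339, 340, 341, 342, 343, 344, 345, 346, 347, 348, 349, 350]
199 [349, 350, 351, 352, 353, 354]
202 [352, 353, 354, 355, 356]
205 [354, 355, 356, 357]
208 [355, 356, 357]
211 [354, 355, 356, 357]
214 [353, 354, 355, 356, 357]
217 [351, 352, 353, 354, 355, 356]
220 [348, 349, 350, 351, 352, 353]
223 [335, 336, 337, 338, 339, 340, 341, 342, 343, 344, 345, 346, 347, 348, 349, 350]
226 [335, 336, 337, 338, 339, 340, 341, 342, 343]
229 []
275 [98, 96, 89, 84, 83, 85, 86, 87, 88, 96, 107, 113, 117, 116, 115, 115, 114, 116]
300 [108, 104, 95, 88, 86, 85, 85, 84, 90, 104, 123, 132, 134, 133, 134, 134, 134, 133]
400 [103, 101, 91, 88, 89, 88, 87, 87, 101, 120, 132, 138, 137, 137, 138, 136, 138, 138]
440 [103, 97, 90, 90, 90, 90, 91, 92, 104, 125, 137, 140, 138, 139, 138, 139, 139, 138]
480 [159, 160, 
[... 363 characters left out ...]
6, 153, 150, 142, 130, 105, 77, 59, 57, 55, 55, 57, 55, 57, 61, 59, 59, 58, 59, 57, 57, 58, 59, 56, 58, 57, 57, 58, 56, 58, 61, 71, 92, 119, 139, 145, 146, 146, 146, 146, 146, 145, 145, 146, 147, 148, 147, 148, 148, 148, 148, 148, 148, 148, 148, 149, 149, 149, 149, 146, 134, 115, 104, 102, 104, 102, 103, 104, 104]
bar row60 [147, 141, 147, 169, 194, 205, 209, 209, 209, 210, 209, 210, 211, 206, 195, 172, 140, 103, 82, 77, 79, 77, 78, 79, 80, 78, 81, 81, 80, 80, 81, 80, 80, 79, 79, 78, 78, 79, 78, 78, 78, 80, 83, 96, 123, 163, 192, 202, 203, 202, 202, 203, 203, 203, 203, 204, 202, 202, 203, 204, 203, 203, 202, 203, 203, 204, 207, 208, 209, 208, 208, 207, 199, 175, 139, 116, 113, 113, 114, 114]
```

{"fn": "step_arm", "kwargs": {"steps": [[[0,0,0],[0.7,0,-0.18],255],[[0,0,0],[0.71,0,-0.19],255],[[0,0,0],[0,0.9,0],255],[[0,0,0],[0,0,0],255],[[0,0,0],[0,0,0],255]]}}

```text
time_s: 9.0
eef_pos: [0.6451, 0.0415, 0.1484]
tcp_rot: [-1.57, -0.0, 1.349]
wrist_force: [-0.5, 0.7, 0.7]
grip_width: 0.0171
```

Run:
```python
from h import *
E=[];Q=[]
for i in range(4):
    W=read_camera('wrist');s=sense();E.append(s['eef_pos']);Q.append(s['tcp_rot'])
print(np.round(E,4),np.mean(E,0),np.mean(Q,0))
e=np.mean(E,0)
S=read_camera('side')
print('W rod bottom',proj(W,e-[0,0,.07]),'well',proj(W,[.6454,.0415,.078]),'S',proj(S,e-[0,0,.07]),proj(S,[.6454,.0415,.078]))
a=cv2.resize(W['frame'][165:285,270:400],(390,360),interpolation=cv2.INTER_CUBIC)
b=cv2.resize(S['frame'][165:225,310:375],(390,360),interpolation=cv2.INTER_CUBIC)
save({'frame':np.hstack([a,b])},'ws4.png')
# photometer geometry
d=[atz(W,p,.049) for p in[]]
```

```text
[[0.6451 0.0414 0.1484]
 [0.6451 0.0412 0.1484]
 [0.645  0.0412 0.1485]
 [0.6451 0.0412 0.1485]] [0.64506854 0.04125353 0.14845473] [-1.57029354e+00  1.14370942e-04  1.34851408e+00]
W rod bottom [[323.72208891 209.04868329]] well [[324.10697563 209.1747658 ]] S [[340.24765723 199.81540691]] [[340.29033768 199.89264519]]
```

View pics/ws4.png

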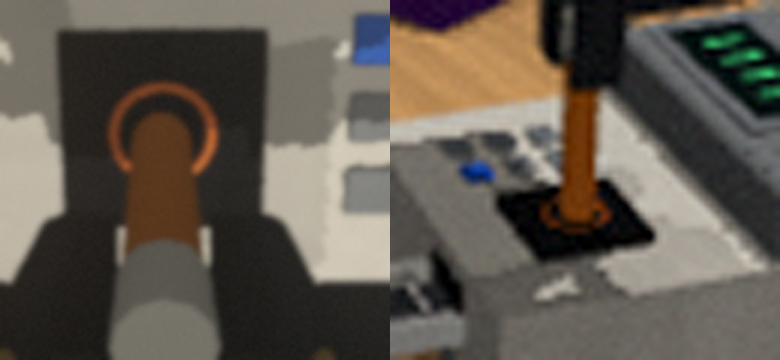

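The wrist and side crops show the rod foot centred in the orange ring to within about 0.5 mm. I'll lower it slowly.

{"fn": "step_arm", "kwargs": {"steps": [[[0,0,0],[0.03,0.3,0],255],[[0,0,0],[0,0.5,0],255],[[0,0,0],[0,0.5,0],255],[[0,0,0],[0,0.5,0],255]]}}

```text
time_s: 9.65
eef_pos: [0.6451, 0.0416, 0.13]
tcp_rot: [-1.57, 0.0, 1.349]
wrist_force: [-0.5, 1.0, -0.2]
grip_width: 0.0174
```

{"fn": "step_arm", "kwargs": {"steps": [[[0,0,0],[0,0.6,0],255],[[0,0,0],[0,0.6,0],255],[[0,0,0],[0,0.5,0],255],[[0,0,0],[0,0.4,0],255],[[0,0,0],[0,0,0],255]]}}

```text
time_s: 10.15
eef_pos: [0.645, 0.0416, 0.1091]
tcp_rot: [-1.57, 0.0, 1.349]
wrist_force: [0.0, 0.8, 0.7]
grip_width: 0.0174
```

{"fn": "step_arm", "kwargs": {"steps": [[[0,0,0],[0,0.2,0],255],[[0,0,0],[0,0.2,0],255],[[0,0,0],[0,0.1,0],255]]}}

```text
time_s: 10.45
eef_pos: [0.6452, 0.0416, 0.1047]
tcp_rot: [-1.571, 0.0, 1.349]
wrist_force: [-0.6, -0.3, -1.5]
grip_width: 0.0174
```

{"fn": "step_arm", "kwargs": {"steps": [[[0,0,0],[0,0.1,0],255],[[0,0,0],[0,0.1,0],255],[[0,0,0],[0,0,0],255]]}}

```text
time_s: 10.75
eef_pos: [0.6454, 0.0416, 0.1034]
tcp_rot: [-1.572, -0.0, 1.349]
wrist_force: [-1.8, -1.2, 4.5]
grip_width: 0.0175
```

{"fn": "step_arm", "kwargs": {"steps": [[[0,0,0],[0,0.1,0],255],[[0,0,0],[0,0,0],255]]}}

```text
time_s: 10.95
eef_pos: [0.6456, 0.0416, 0.1033]
tcp_rot: [-1.573, -0.0, 1.349]
wrist_force: [-3.8, 0.0, 9.7]
grip_width: 0.0172
```

Run:
```python
from h import *
W=read_camera('wrist');S=read_camera('side');s=sense();print(s['eef_pos'],s['wrist_force'])
print('cap top S seated',proj(S,[[.6453,.0415,.133],[.6453,.0415,.078]]))
a=cv2.resize(W['frame'][165:285,270:400],(390,360),interpolation=cv2.INTER_CUBIC)
b=cv2.resize(S['frame'][150:225,305:385],(400,360),interpolation=cv2.INTER_CUBIC)
save({'frame':np.hstack([a,b])},'ws5.png')
```

```text
[0.6456016  0.04160685 0.10334806] [-3.69351402 -0.10168879  9.8149847 ]
cap top S seated [[340.92890735 181.79136574]
 [340.26021855 199.90201874]]
```

View pics/ws5.png

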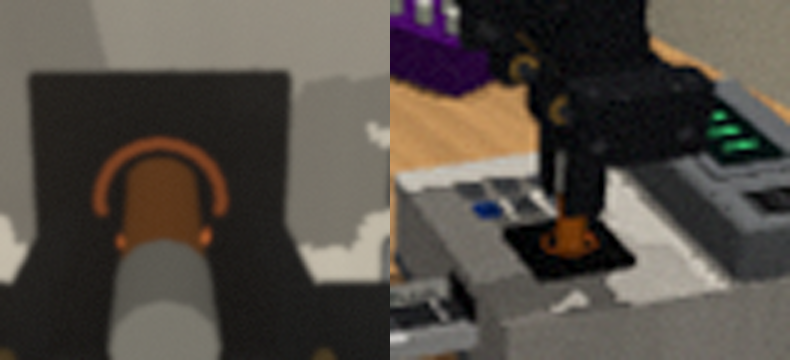

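The rod is in the ring. The force rose to 10 N at TCP z = 0.103, which is the expected height for the floor, so the rod is fully down. I'll relax the push and release.

{"fn": "step_arm", "kwargs": {"steps": [[[0,0,0],[0,-0.1,0],255],[[0,0,0],[0,0,0],200],[[0,0,0],[0,0,0],150],[[0,0,0],[0,0,0],130],[[0,0,0],[0,0,0],130],[[0,0,0],[0,0,0],130]]}}

```text
time_s: 11.65
eef_pos: [0.6453, 0.0416, 0.1026]
tcp_rot: [-1.571, 0.0, 1.349]
wrist_force: [-0.1, -0.4, -1.0]
grip_width: 0.0428
```

{"fn": "step_arm", "kwargs": {"steps": [[[0,0,0],[0,-1,0],130],[[0,0,0],[0,-2,0],130],[[0,0,0],[0,-3,0],130],[[0,0,0],[0,-3,0],130],[[0,0,0],[0,0,4],130],[[0,0,0],[0,0,4],130],[[0,0,0],[0,0,4],130],[[0,0,0],[0,0,2],130]]}}

```text
time_s: 12.45
eef_pos: [0.5061, 0.0732, 0.1938]
tcp_rot: [-1.571, -0.0, 1.349]
wrist_force: [0.6, -0.5, 0.4]
grip_width: 0.043
```

Run:
```python
from h import *
W=read_camera('wrist');S=read_camera('side');s=sense();print(s['eef_pos'],s['tcp_rot'],s['grip_width'])
print('cap top S seated',proj(S,[[.6453,.0415,.133],[.6453,.0415,.078]]))
a=cv2.resize(W['frame'],(640,400))
b=cv2.resize(S['frame'][150:250,260:420],(640,400),interpolation=cv2.INTER_CUBIC)
save({'frame':cv2.resize(np.vstack([a,b]),(480,600))},'ws6.png');save(W,'w6.png');save(S,'s6.png')
import pickle;pickle.dump((W,S),open('ws6.pkl','wb'))
print(cen(S,(330,172,352,192),white))
```

```text
[0.50691309 0.07313777 0.19405164] [-1.57147250e+00 -1.61286045e-04  1.34951073e+00] 0.04322616397537627
cap top S seated [[340.92890735 181.79136574]
 [340.26021855 199.90201874]]
(array([340.88815789, 185.78947368]), 152, (np.int64(330), np.int64(351), np.int64(180), np.int64(191)))
```

View pics/ws6.png

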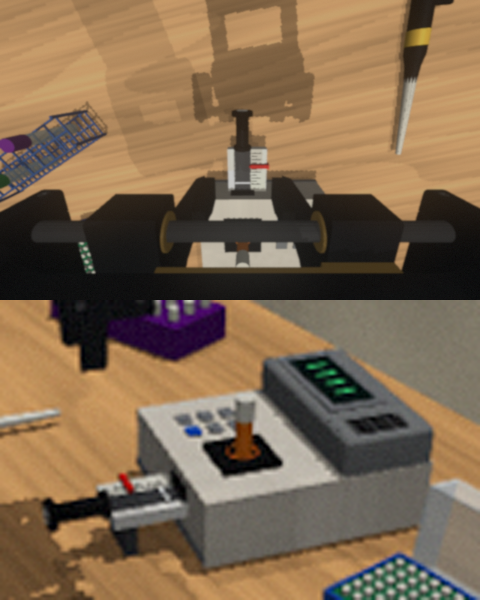

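The standard is seated upright in the well and released. The knob is in the wrist view, with its flange at about (323,150). Next I'll measure the slide axis, knob, line and index.

```bash
python3 - <<'E'
from h import *
import pickle
W,S=pickle.load(open('ws6.pkl','rb'))
g=cv2.cvtColor(W['frame'],cv2.COLOR_RGB2GRAY).astype(int)
for r in(147,151,154,165,175,185,192):print(r,300,g[r,300:350].tolist())
print('col323 rows140..265',g[140:265,323].tolist())
print(cen(W,(320,210,370,235),red))
m=masks_of(read_camera('wrist'),'knob_grip')[0];print(m['confidence'],m['pixel']);ys,xs=np.nonzero(m['mask'])
for r in range(ys.min(),ys.max()+1,4):print(r,xs[ys==r].min(),xs[ys==r].max(),end='; ')
E
python3 -c "
import cv2;i=cv2.imread('pics/w6.png');cv2.imwrite('pics/c6.png',cv2.resize(i[140:265,260:390],(624,600),interpolation=cv2.INTER_CUBIC))"
```

```text
147 300 [86, 87, 88, 87, 87, 88, 88, 87, 79, 72, 62, 56, 50, 48, 50, 60, 71, 81, 84, 84, 85, 84, 85, 85, 88, 89, 90, 89, 85, 76, 62, 50, 49, 53, 61, 71, 84, 96, 103, 106, 104, 104, 104, 106, 103, 105, 105, 105, 105, 107]
151 300 [94, 92, 93, 94, 91, 91, 89, 84, 72, 48, 36, 33, 35, 33, 32, 35, 32, 36, 33, 36, 38, 36, 35, 36, 36, 34, 35, 36, 35, 36, 37, 32, 32, 34, 33, 38, 59, 83, 99, 106, 106, 105, 105, 106, 103, 104, 104, 101, 103, 101]
154 300 [106, 105, 103, 105, 101, 97, 92, 87, 77, 61, 47, 39, 38, 37, 36, 35, 35, 34, 35, 34, 36, 35, 36, 36, 35, 37, 35, 36, 35, 34, 36, 36, 38, 42, 47, 54, 73, 92, 105, 109, 105, 101, 100, 100, 105, 109, 110, 107, 103, 103]
165 300 [129, 130, 128, 129, 130, 130, 130, 129, 131, 132, 134, 135, 131, 119, 92, 60, 40, 33, 35, 38, 34, 33, 37, 36, 36, 37, 37, 34, 37, 36, 51, 80, 115, 137, 143, 146, 149, 154, 158, 160, 158, 160, 160, 159, 159, 158, 159, 159, 158, 158]
175 300 [138, 138, 136, 138, 137, 139, 137, 136, 138, 136, 137, 139, 138, 129, 110, 71, 43, 36, 38, 39, 39, 42, 44, 45, 40, 39, 36, 39, 38, 38, 49, 68, 86, 96, 107, 123, 140, 148, 150, 152, 15
[... 816 characters left out ...]
71, 72, 71, 72, 71, 71, 72, 73, 71, 71, 71, 72, 70, 72, 74, 77, 77, 78, 77, 76, 77, 78, 77, 78, 76, 76, 76, 78, 92, 133, 173, 174, 132, 91, 76, 74, 77, 72, 65, 55, 47, 41, 38, 37, 39, 38, 41, 56, 71, 81, 83, 89]
(array([344.58914729, 221.40310078]), 129, (np.int64(332), np.int64(357), np.int64(219), np.int64(224)))
0.59 [323.1, 202.1]
144 326 331; 148 309 337; 152 309 336; 156 314 332; 160 314 332; 164 314 332; 168 315 332; 172 315 331; 176 315 331; 180 315 331; 184 315 331; 188 315 332; 192 313 334; 196 311 335; 200 312 334; 204 313 333; 208 313 333; 212 313 333; 216 313 333; 220 313 332; 224 313 333; 228 313 333; 232 313 333; 236 314 333; 240 314 333; 244 314 333; 248 314 333; 252 314 333;
```

View pics/c6.png

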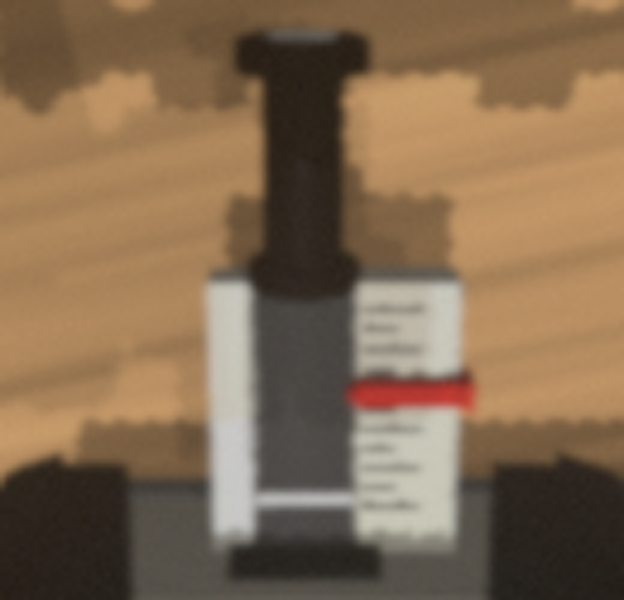

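Run:
```python
from h import *
import pickle
W,S=pickle.load(open('ws6.pkl','rb'))
wl=atz(W,(323.2,243.5),.049);rd=atz(W,(323.2,221.7),.050);rs=atz(W,(344.6,221.7),.050)
fo=atz(W,(322.7,155.5),.057);ci=atz(W,(323,191.5),.057)
ax=wl-fo;print('yaw',np.arctan2(ax[1],ax[0]),wl,rd,rs,'waist',fo,ci,(fo+ci)/2,np.linalg.norm(fo-ci))
yaw=-.222;u=np.array([np.cos(yaw),np.sin(yaw),0]);print('draw need',(wl-rd)@u, (wl-rs)@u)
front=atz(W,(323,248+.5),.05)
k=wl-u*.080;k[2]=.048;print('knob from line (80mm out)',k)
e=np.array([.50691309,.07313777,.19405164]);d=k-e;y=1.3495;print('tool x,z,y',d[0]*np.cos(y)+d[1]*np.sin(y),-d[0]*np.sin(y)+d[1]*np.cos(y),e[2]-.029)
T=read_camera('top')
# yaw of bar from earlier view: red in side
rs_=cen(S,(290,205,306,216),red);print(atz(S,rs_[0],.051))
```

```text
yaw -0.21723956049348875 [0.57234904 0.05765042 0.049     ] [0.54588496 0.06362596 0.05      ] [0.55108684 0.08676624 0.05      ] waist [0.4732093  0.07953281 0.057     ] [0.50997361 0.0715366  0.057     ] [0.49159145 0.07553471 0.057     ] 0.03762384010368306
draw need 0.027130325702211747 0.027151161447315265
knob from line (80mm out) [0.49431232 0.0752649  0.048     ]
tool x,z,y -0.0006905439853526112 0.012760376650332013 0.16505164
[0.55001665 0.08772217 0.051     ]
```

Crop: flange edge at row 155, collar at row 191, white line at row 243.5, red index at row 221.7. That gives a draw of about 27 mm, within the stated 20–40 mm. The waist middle is at about (0.493, 0.075).

{"fn": "step_arm", "kwargs": {"steps": [[[0,0,0],[-0.07,0,1.35],130],[[0,0,0],[0,3,0],130],[[0,0,0],[0,4,0],130],[[0,0,0],[0,4,0],130],[[0,0,0],[0,3,0],130],[[0,0,0],[0,2,0],130],[[0,0,0],[0,0.5,0],130],[[0,0,0],[0,0,0],170]], "grip_force": 30}}

```text
time_s: 13.5
eef_pos: [0.4961, 0.0745, 0.0273]
tcp_rot: [-1.57, 0.0, 1.348]
wrist_force: [0.2, 0.6, 0.5]
grip_width: 0.0375
```

{"fn": "step_arm", "kwargs": {"steps": [[[0,0,0],[0,0,0],255],[[0,0,0],[0,0,0],255],[[0,0,0],[0,0,0],255],[[0,0,0],[0,0,0],255],[[0,0,0],[0,0,0],255]]}}

```text
time_s: 14.0
eef_pos: [0.4959, 0.074, 0.0287]
tcp_rot: [-1.573, 0.001, 1.349]
wrist_force: [-0.8, -6.0, 3.0]
grip_width: 0.0166
```

{"fn": "step_arm", "kwargs": {"steps": [[[0,0,0],[0,0,0.3],255],[[0,0,0],[0,0,0.6],255],[[0,0,0],[0,0,0.6],255],[[0,0,0],[0,0,0.6],255],[[0,0,0],[0,0,0.4],255],[[0,0,0],[0,0,0],255],[[0,0,0],[0,0,0],255]]}}

```text
time_s: 14.7
eef_pos: [0.4729, 0.0791, 0.0288]
tcp_rot: [-1.576, 0.001, 1.349]
wrist_force: [3.7, -8.1, -1.1]
grip_width: 0.0166
```

Run:
```python
from h import *
import pickle
W=read_camera('wrist');S=read_camera('side');T=read_camera('top');s=sense();print(s['eef_pos'],s['wrist_force'],s['grip_width'])
pickle.dump((W,S,T),open('7.pkl','wb'))
print(proj(W,[[.5459,.0636,.049],[.5723,.0577,.049]]),proj(S,[[.5459,.0636,.049],[.5723,.0577,.049]]),proj(T,[[.5459,.0636,.049]]))
b=cv2.resize(S['frame'][190:240,270:335],(520,400),interpolation=cv2.INTER_CUBIC)
save({'frame':b},'s7.png');
a=cv2.resize(W['frame'],(520,325));
t=cv2.resize(T['frame'][195:245,280:330],(260,260),interpolation=cv2.INTER_CUBIC)
c=np.zeros((600,800,3),np.uint8);c[:325,:520]=a;c[325:,:357]=b[:275,:357];c[325:585,520:780]=t;save({'frame':c},'all7.png')
```

```text
[0.47298265 0.07908559 0.0288162 ] [ 4.02774143 -8.25262716 -1.05008505] 0.016264669383249126
[[325.00087967 379.77011966]
 [325.01982252 413.00020069]] [[304.7938874  215.38996452]
 [314.33173286 213.67936788]] [[305.03953617 219.72200298]]
```

View pics/all7.png

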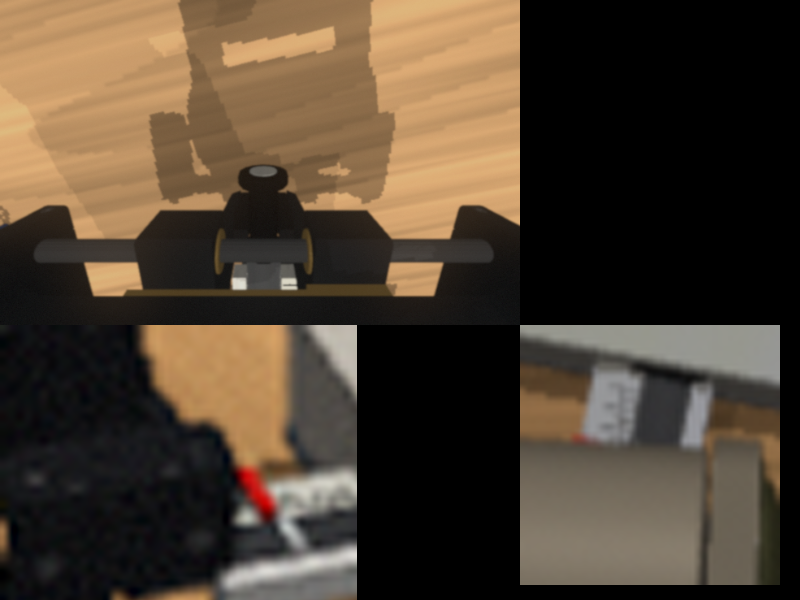

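Tiles: the side crop shows the white line at about (306,216), just short of the red index tip. The wrist shows the fingers round the waist. I'll quantify the remaining draw using several views.

Run:
```python
from h import *
import pickle
W6,_=pickle.load(open('ws6.pkl','rb'));W7,S7,T7=pickle.load(open('7.pkl','rb'))
yaw=-.2185;u=np.array([np.cos(yaw),np.sin(yaw),0]);v=np.array([-u[1],u[0],0])
def tool(e,r):
    M=np.eye(4);M[:3,:3]=Ro.from_euler('xyz',r).as_matrix();M[:3,3]=e;return M
def cam(p):
    M=np.eye(4);M[:3,:3]=cv2.Rodrigues(np.array(p['rvec'],float))[0];M[:3,3]=np.ravel(p['tvec']);return M
C=cam(W6)@tool([.50691309,.07313777,.19405164],[-1.57147,-.00016,1.34951])  # tool->cam
M=C@np.linalg.inv(tool([.63857474,.02838373,.15788507],[-1.57110663,0,1.34795]))
W3=dict(W6);W3['rvec']=cv2.Rodrigues(M[:3,:3])[0];W3['tvec']=M[:3,3]
print('cam3',ray(W3,(320,200))[0],'well check',atz(W3,(340.7,209.45),.078))
for z in(.049,.050,.051,.053):
    print(z,'W3 draw',(atz(W3,(340.4,117.4),.049)-atz(W3,(355,82.67),z))@u,'W6',(atz(W6,(323.2,243.5),.049)-atz(W6,(340,221.5),z))@u)
wl0=atz(W3,(340.4,117.4),.049)@u
# side image now: rest and current line
im=S7['frame'];hsv=cv2.cvtColor(im,cv2.COLOR_RGB2HSV)
print('gray');g=cv2.cvtColor(im,cv2.COLOR_RGB2GRAY)
for r in range(208,222):print(r,g[r,298:316].tolist(), np.where(red(im[r:r+1,290:316].astype(int),hsv[r:r+1,290:316].astype(int))[0])[0]+290)
for t in(22,24,26,28,30):
    c=(wl0-t/1000);print(t,[np.round(proj(S7,np.r_[(u*c+v*(np.array([.5723,.0577,0])@v+o))[:2],.049])[0],1).tolist() for o in(-.0115,0,.0115)])
```

```text
cam3 [0.56367958 0.04555208 0.30326223] well check [0.64460721 0.04173461 0.078     ]
0.049 W3 draw 0.028001999214962468 W6 0.02691596374236912
0.05 W3 draw 0.027912239695896086 W6 0.02731958106673085
0.051 W3 draw 0.02782248017682971 W6 0.027723198391092684
0.053 W3 draw 0.02764296113869706 W6 0.028530433039816238
gray
208 [14, 21, 62, 87, 86, 81, 78, 85, 91, 86, 85, 114, 127, 135, 157, 164, 133, 106] [300 301]
209 [21, 11, 54, 77, 91, 112, 129, 141, 159, 161, 172, 194, 201, 201, 193, 196, 177, 133] [300 301 302]
210 [14, 30, 39, 67, 89, 142, 194, 186, 194, 202, 200, 183, 188, 185, 154, 159, 193, 161] [301 302]
211 [14, 45, 56, 69, 70, 98, 164, 135, 147, 175, 191, 142, 168, 138, 139, 129, 150, 156] [301 302 303]
212 [8, 32, 86, 74, 60, 66, 118, 137, 158, 142, 159, 142, 152, 114, 138, 133, 103, 108] [302 303]
213 [4, 61, 151, 143, 69, 34, 85, 163, 175, 152, 121, 103, 93, 59, 43, 53, 51, 51] [302 303]
214 [7, 100, 164, 153, 89, 33, 81, 165, 125, 45, 47, 46, 49, 47, 54, 54, 52, 54] []
215 [11, 22, 45, 46, 49, 51, 47, 172, 177, 88, 47, 53, 53, 53, 53, 53, 49, 52] []
216 [14, 29, 44, 53, 55, 55, 48, 82, 165, 144, 70, 54, 49, 50, 43, 44, 38, 46] []
217 [11, 35, 52, 58, 55, 54, 52, 48, 114, 142, 88, 40, 52, 64, 82, 112, 118, 124] []
218 [15, 31, 44, 47, 41, 39, 42, 60, 82, 109, 121, 123, 131, 144, 172, 201, 212, 210] []
219 [11, 47, 61, 84, 113, 121, 123, 141, 148, 170, 201, 210, 199, 199, 195, 184, 185, 173] []
220 [67, 129, 157, 166, 199, 213, 207, 201, 196, 193, 185, 171, 155, 144, 140, 114, 106, 111] []
221 [155, 191, 195, 194, 187, 181, 171, 155, 145, 134, 117, 109, 109, 112, 114, 111, 112, 117] []
22 [[307.7, 217.2], [306.4, 215.1], [305.1, 213.0]]
24 [[307.0, 217.4], [305.7, 215.2], [304.4, 213.1]]
26 [[306.3, 217.5], [305.0, 215.4], [303.7, 213.3]]
28 [[305.6, 217.6], [304.2, 215.5], [303.0, 213.4]]
30 [[304.8, 217.8], [303.5, 215.6], [302.3, 213.5]]
```

```bash
cat >> h.py <<'E'
yaw=-.2185;u=np.array([np.cos(yaw),np.sin(yaw),0]);v=np.array([-u[1],u[0],0])
def linex(S,c0):
    "draw-axis coordinate of the white line in a side picture, near column c0 on row 215"
    g=cv2.cvtColor(S['frame'],cv2.COLOR_RGB2GRAY).astype(float);o=[]
    for r in(213,214,215,216):
        c=np.arange(round(c0+(r-215)*.6)-3,round(c0+(r-215)*.6)+4);w=np.clip(g[r,c]-70,0,None);o.append(((w@c)/w.sum(),r))
    return o,[float(np.round(atz(S,p,.049)@u,4)) for p in o]
E
python3 - <<'E'
from h import *
import pickle
_,S6=pickle.load(open('ws6.pkl','rb'));W7,S7,T7=pickle.load(open('7.pkl','rb'))
g=cv2.cvtColor(S6['frame'],cv2.COLOR_RGB2GRAY)
for r in range(209,220):print(r,g[r,306:324].tolist())
print(linex(S7,305.6));print(linex(S6,314.5))
im=S7['frame'];hsv=cv2.cvtColor(im,cv2.COLOR_RGB2HSV).astype(int)
c,n,b=cen(S6,(290,205,306,216),red);print(c,n,b,atz(S6,c,.051)@u,atz(S6,c,.051)@v,np.array([.5723,.0577,0])@v)
E
```

```text
209 [157, 157, 169, 193, 200, 201, 189, 194, 173, 131, 84, 25, 2, 19, 58, 100, 150, 179]
210 [192, 198, 195, 182, 187, 184, 152, 158, 190, 158, 86, 26, 0, 0, 49, 68, 97, 154]
211 [148, 174, 187, 142, 163, 144, 131, 135, 156, 149, 91, 46, 9, 4, 20, 49, 65, 111]
212 [151, 139, 157, 139, 148, 116, 130, 188, 143, 101, 90, 51, 12, 6, 3, 19, 56, 68]
213 [164, 156, 118, 99, 88, 54, 46, 170, 158, 60, 46, 45, 26, 17, 0, 8, 63, 73]
214 [36, 40, 45, 50, 45, 49, 49, 82, 132, 117, 65, 51, 43, 16, 11, 10, 58, 74]
215 [47, 52, 51, 51, 53, 53, 52, 49, 104, 156, 121, 43, 31, 25, 10, 9, 58, 75]
216 [48, 53, 57, 53, 49, 52, 42, 38, 43, 141, 125, 61, 85, 80, 47, 20, 55, 75]
217 [38, 43, 40, 44, 51, 62, 86, 110, 117, 117, 140, 150, 170, 175, 118, 78, 71, 77]
218 [57, 70, 103, 125, 128, 142, 168, 198, 211, 206, 199, 196, 191, 185, 148, 116, 101, 79]
219 [134, 148, 185, 202, 197, 197, 191, 184, 179, 172, 150, 146, 130, 110, 114, 111, 98, 74]
([(np.float64(304.8967391304348), 213), (np.float64(304.9277777777778), 214), (np.float64(305.6299559471366), 215), (np.float64(306.3425414364641), 216)], [0.5232, 0.5217, 0.5219, 0.5221])
([(np.float64(313.1650485436893), 213), (np.float64(314.2892561983471), 214), (np.float64(315.09941520467834), 215), (np.float64(315.709219858156), 216)], [0.5443, 0.5455, 0.5459, 0.5458])
[301.64285714 210.42857143] 14 (np.int64(300), np.int64(303), np.int64(208), np.int64(213)) 0.5179241389436733 0.20486111270957444 0.18038302117881408
```

All estimates agree: index at 27.8 mm, current draw about 23.8 mm. I'll draw 4 mm more.

{"fn": "step_arm", "kwargs": {"steps": [[[0,0,0],[0,0,0.2],255],[[0,0,0],[0,0,0.2],255],[[0,0,0],[0,0,0],255],[[0,0,0],[0,0,0],255],[[0,0,0],[0,0,0],255]]}}

```text
time_s: 15.35
eef_pos: [0.4692, 0.0799, 0.0288]
tcp_rot: [-1.577, 0.001, 1.349]
wrist_force: [4.9, -9.3, -0.6]
grip_width: 0.0162
```

Run:
```python
from h import *
for i in range(3):
    S=read_camera('side');s=sense();print(s['eef_pos'],s['wrist_force'],s['grip_width'],linex(S,304.3)[1])
g=cv2.cvtColor(S['frame'],cv2.COLOR_RGB2GRAY)
for r in range(212,219):print(r,g[r,296:314].tolist())
c,n,b=cen(S,(299,207,306,216),red);print(c,n,b)
a=cv2.resize(S['frame'][170:240,285:375],(720,560),interpolation=cv2.INTER_CUBIC);save({'frame':a},'s8.png')
```

```text
[0.46924074 0.07993144 0.0288396 ] [ 4.14715987 -8.97683663 -1.66459715] 0.016398273294942013 [0.5183, 0.5146, 0.5185, 0.5183]
[0.46922308 0.07992643 0.02881208] [ 4.55065735 -8.68579831 -1.51838351] 0.01632299097977425 [0.5183, 0.5147, 0.5185, 0.5182]
[0.46924344 0.07991365 0.02882042] [ 4.73825949 -9.44430972 -1.54998332] 0.016377521710329884 [0.5182, 0.5145, 0.5185, 0.5182]
212 [12, 5, 57, 170, 158, 69, 57, 67, 121, 137, 159, 142, 162, 143, 154, 114, 135, 138]
213 [10, 17, 96, 172, 191, 139, 66, 62, 85, 146, 175, 154, 122, 108, 88, 63, 46, 51]
214 [7, 32, 151, 183, 174, 151, 87, 100, 107, 67, 39, 43, 45, 51, 50, 49, 53, 53]
215 [17, 11, 84, 73, 43, 45, 46, 84, 164, 138, 63, 49, 49, 49, 56, 54, 58, 56]
216 [12, 19, 42, 53, 48, 50, 49, 43, 176, 205, 123, 46, 51, 48, 49, 47, 47, 44]
217 [8, 16, 45, 55, 54, 56, 53, 48, 95, 184, 143, 50, 40, 50, 52, 63, 83, 111]
218 [11, 16, 41, 54, 50, 48, 41, 37, 35, 78, 93, 89, 109, 125, 130, 146, 173, 203]
[301.64285714 210.42857143] 14 (np.int64(300), np.int64(303), np.int64(208), np.int64(213))
```

View pics/s8.png

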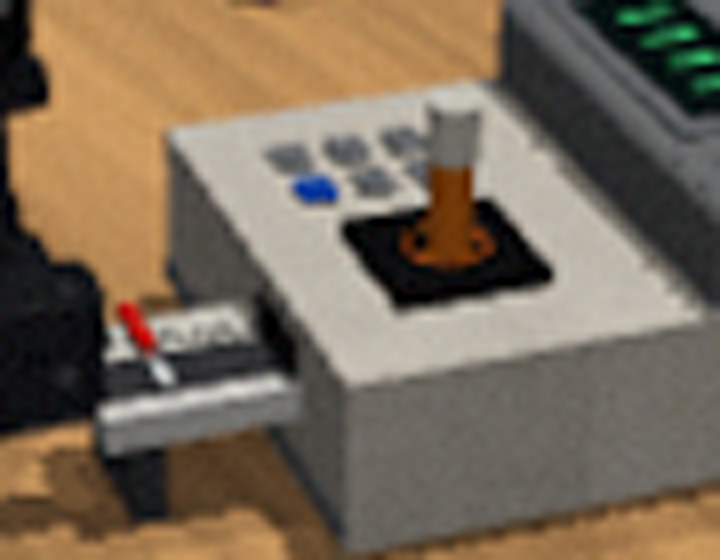

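The line now runs on from the red bar almost exactly. Both estimates leave 0.3–0.4 mm, so I'll make a small trim and hand in.

{"fn": "step_arm", "kwargs": {"steps": [[[0,0,0],[0,0,0.03],255],[[0,0,0],[0,0,0],255],[[0,0,0],[0,0,0],255],[[0,0,0],[0,0,0],255]]}}

```text
time_s: 15.9
eef_pos: [0.4691, 0.08, 0.0288]
tcp_rot: [-1.577, 0.001, 1.349]
wrist_force: [5.2, -8.4, -2.2]
grip_width: 0.0165
```

Run:
```python
from h import *
from rig import close_job
S=read_camera('side');s=sense();print(s['time_s'],s['eef_pos'],s['wrist_force'],s['grip_width'],linex(S,304.2)[1])
print(close_job())
```

```text
15.95 [0.46910016 0.07994653 0.0288456 ] [ 5.82055363 -8.87085127 -2.32329118] 0.016199483170981892 [0.5183, 0.5148, 0.5185, 0.5183]
the job is handed in; nothing more can be done
None
```

The job is handed in at 15.95 s of the 48 s allowed. The glass standard is in the well, and the gripper is still holding the slide at the index.

- **Standard:** I gripped it by the cap at a 12 N setting and lowered it until it met the well floor at the expected height, with about 10 N of contact force. I then relaxed the push and let go. The last picture shows it standing upright in the well.
- **Slide:** I drew the knob out about 27.4 mm and am holding it at a 30 N setting. The index measured 27.8 mm out from the line's rest position, with estimates from different views between 26.9 and 28.5 mm. In the last picture the white line runs on from the red bar.
- **Disagreements:** The last 0.3 mm trim moved the arm only about 0.15 mm and did not show in the camera measurement. That leaves the line about 0.4 mm short of my index estimate, which is within the measuring error. One row of the line fit (row 214) read about 4 mm off in the last checks; it is mixed with the edge of the red bar and scale, so I ignored it. A steady sideways force of about 9 N on the knob remained at the end.
- **Other items:** I never touched the other two tubes, the pipette or the tip box. I made no separate check of them at the end.

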